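Bolt down the lid of a print case

TASK

The lid of the wooden print case on the bench is shut; bolt it for carrying. Slide the barrel bolt across by its handle until it meets its rubber stop, then turn the handle down all the way into the notch beside the stop and let go of it. Feel your way slowly and do not force the handle against the rail or the stop, and leave the weight, the jar and the folding tool undisturbed.

Things in the scene. Friction and masses are not known exactly. Their poses are not given: they have to be found in the camera images.
- case: Fixed low wooden case, 260 (x) x 340 (y) x 90 mm high, with a flat lid let in flush with its top. Origin: centre of its underside; z up.
- guide: Fixed steel backing plate of the bolt on the case's lid, with a keeper staple at its +y end and the gate (see gate_mid). Origin: on the lid's surface, 90 mm above the bench, straight below the bolt's axis; z up. The axis runs along y at x = 0, 22 mm above the origin; +y is the way the bolt slides shut.
- barrel: The two fixed steel straps in which the rod runs (tops 35 mm above the lid, at guide y = -58 and +56 mm), with the rod and handle they carry. Same origin and axes as the guide.
- bolt (a joint): Slide of the rod along the guide's +y, m: 0 drawn back (where it starts, up to 0.012), physical end 0.080. The handle meets the rubber stop somewhere from 0.036 to 0.064 and is then in line with the notch, with 2.5 mm of play back to -y. The rubber is thin and hard (gives under 1 mm): come up to it slowly. Takes about 4 N to slide; stays where left.
- handle (a joint): Angle of the handle about the bolt's axis, rad: 0 straight up, grows as it turns down to the guide's -x side, ends at 1.25 (lowest, only in the notch). Over the rail it goes down only to about 0.38. Starts at -0.2 to 0.3. Takes about 2 N at the ball to turn; stays where left.
- ball (a point): Centre of the 20 mm steel ball on the end of the handle, 60 mm from the bolt's axis, on a 10 mm round stem. It can be pinched from above, fingers on its two sides along the guide's y, and then turns between them. In the guide's frame: x = -0.060 sin(handle), y = -0.030 + bolt, z = 0.022 + 0.060 cos(handle), in m.
- weight: Loose dark steel weight, 70 x 50 x 32 mm, 0.8 kg, lying on the lid near the hinged end (-y). Origin: centre of its underside. Leave alone.
- jar: Loose paste jar, 60 mm in diameter, 75 mm high, on the bench beside the case. Origin: centre of its underside. Leave alone.
- folder: Loose white flat folding tool, 162 x 24 x 6 mm, on the bench beside the case. Origin: underside, 75 mm from its square end. Leave alone.
- gate_mid (a point): Middle of where the notch may be. Gate: a rail at guide x -12 to -22 mm, top 38 mm above the lid; at its +y end a notch 12.5 mm wide; then a rubber-faced stop bridging the rod, top 42 mm up. It sits up to 14 mm either way along y (unmeasured: feel for it). It bends, failing the task, if the handle presses on it with over 25 N; by leverage 10 N on the ball is 25 N on the rail.

How it is judged:
On the way:
1. the bolt is slid across, through the keeper, with its handle still up (value of joint bolt above 0.031 m and value of joint handle below 0.6 rad), for 0.05 s.
At the end, for the whole second after the job is handed in: The bolt is slid across (slide joint above 0.031 m) with its handle turned down in the notch (handle joint above 1.0 rad of 1.25), at rest and released (value of joint bolt above 0.031 m and value of joint handle above 1 rad and velocity of joint handle between -0.05 and 0.05 rad/s and velocity of joint bolt between -0.01 and 0.01 m/s); the robot touches nothing.
It fails at once if the handle is forced against the rail, notch or stop with more than 25 N (contact force between barrel and guide above 25 N).
It fails at once if the weight, the jar or the folding tool is moved by more than 15 mm (distance of any of weight, jar, folder from where it was at the start of the episode above 0.015 m).
It also fails if it takes over 40 s, if anything falls off the work surface, if the arm or the gripper's body presses on something with over 40 N, if the wrist force passes 120 N, or if a joint passes its speed limit or range.

ROBOT

A 6-joint arm with a two-finger parallel gripper is mounted at the origin on the work surface. World frame = base frame: x ahead of the robot, y to its left, z up, the work surface at z = 0. Lengths are in m, angles in rad, forces in N, time in s.
With the tool pointing down it reaches from about 0.275 to 1 m from the base axis. Payload 8.4 kg.
Tool frame: the origin (TCP) lies at the very end of the fingers, on their centre line; the grasp point (between the pads) lies 19 mm behind it; z points along the fingers, y is the direction in which the jaws open and shut (so a half turn about z gives the same grasp; the last joint's range is limited). The gripper opens to 85 mm and grips with 20 to 120 N. Pads are 22 mm wide; open, the fingers measure 114 mm over their backs; the gripper's body (76 mm by 85 mm) begins 54 mm behind the grasp point. The pads swing forward as they close: fully open they stand 13 mm farther back than shut.
Start: joints at [-1.189, 0.353, 1.633, -0, 1.155, -0.002], TCP at [0.234, -0.58, 0.231] pointing down, gripper open.
Joint ranges: [-2.63, 2.63], [-0.92, 2.1], [0.06, 2.66], [-1.3, 4.44], [0, 2.69], [-3.02, 3.02]. Speed limits (rad/s): [2.22, 2.22, 2.79, 3.14, 3.14, 3.14].

INTERFACE

Orientations are given as a unit quaternion [x, y, z, w].
In Python, from station import * gives the robot as it stands.
- The arm moves only by the tool move_arm, never from a script. Its argument "steps" is a list of rows, each a list of 5 numbers: the opening, from 0 (shut) to 1 (fully open), then the shift along the tool's x, y, z in m, then the turn about the tool's z in degrees. A call has 1 to 20 rows; each row is the pose to reach, as a shift and turn from the pose commanded when the call began, along the tool's axes at that moment; what a row does not reach only later rows make up. A row lasts 1/12 s, in which the tool goes at most 41.7 mm and 7.16 degrees, less where a joint would pass 70% of its speed; a pose out of reach is approached as far as the arm can. A call with a gripper value outside its range is refused whole. The fingers move at their own pace and stop on an object; "grip_force" is the grip in N (left out, the last holds). Time passes only in rows, so rows that repeat a pose let the fingers close. It gives the time, the measured TCP pose, the force and the opening at its end, in the units of the state.
- observe(): the state, without advancing time (a new reading comes with each control period).
- camera(name): name is "scene" or "top" or "wrist"; returns (picture, depth): 480x640x3 uint8, red, green, blue; 480x640 float32, m along the optical axis (not along the pixel's ray), 0 where there is no reading.
- camera_params(name): a dict with "K" (3x3 intrinsics, pixels), "xyz" and "attitude" of the camera in the world; the wrist camera has in their place "hand_eye" (4x4, takes a point from camera to tool coordinates, whose origin is the TCP and whose axes are the flange's). Camera axes: x right, y down, z forward; pixel columns grow to the right and rows downward; lengths in m; the calibration is good to about 2 mm. A picture is of the moment at which its call begins: read the wrist's pose just before it. camera_params takes no time and is no camera call.
- close_job(): hands the job in, once; it reports no verdict.
Trained networks look in the newest picture that a camera, given by its name, has taken for a name from the list of things; names that differ only in an ending like _2 or _b are one class to them, and where a whole thing is asked for, a point or a joint stands for the part that bears it (a point fixed in the world has none). Each returns a list of dicts, best first, with "confidence" (0 to 1); they miss things now and then, are a little off and sometimes report something else, mostly with a low value. They report only what shows in the picture. A call takes as long as a camera call.
- masks_of(query, camera): "region" (480x640 bool, what is visible of it) and "point" ([column, row] in pixels, amid what is visible of it).
- tip_of(query, camera): "point" ([column, row] in pixels: a listed point, or the origin of a listed thing).
The state is a dict: "t": time; "q": joint angles; "joint_vel": joint speeds; "joint_torque": joint torques, N m; "eef_pos": TCP position; "orientation": TCP orientation; "contact_force": force on the tool from outside, world axes, zero at the start; "torque": the same for the moment, N m; "finger_gap": finger opening in m.
Only numpy, scipy, OpenCV 4.12 (cv2) and the standard library are available. Lean on these libraries where they do the work, as an engineer would, in place of code of your own. Each camera call takes 0.05 s, during which the arm holds its last target.

## Working session

There is one attempt and no reset: what is moved stays moved. The work goes in short steps, Python scripts to look and compute and a tool call to move; the robot and the scene stay as the last step left them, time stands still between calls to the robot, and variables do not carry over. Pictures are saved under pics/ and viewed, and the job is handed in when it is done.

Besides the shell and the picture viewer there is one more tool, called after "Emit:" as name([rows], argument=value, ...), one row to a line, values as JSON. move_arm: Moves the arm, as the interface text tells. Its arguments: {"type":"object","properties":{"steps":{"type":"array","items":{"type":"array","items":{"type":"number"}}},"grip_force":{"type":"number"}},"required":["steps"]}

```bash
mkdir -p pics; ls
cat > h.py <<'E'
from station import *
import numpy as np, cv2
from scipy.spatial.transform import Rotation as R
def campose(n):
    p=camera_params(n)
    return p
E
python3 - <<'E'
from h import *
s=observe();print(s)
for n in ("scene","top","wrist"):
    print(n,camera_params(n))
for n in ("scene","top"):
    im,d=camera(n); cv2.imwrite(f"pics/{n}0.png",im[:,:,::-1]); np.save(f"pics/{n}0.npy",d)
    for q in ("ball","guide","case","weight","jar","folder","barrel"):
        try: print(n,q,[(np.round(r["point"]),round(r["confidence"],2)) for r in tip_of(q,n)][:2])
        except Exception as e: print(n,q,e)
E
```

```text
pics
{'t': 0.0, 'q': array([-1.18941535e+00,  3.53657707e-01,  1.63412352e+00, -9.58158197e-06,
        1.15517997e+00, -2.38012110e-03]), 'joint_vel': array([-1.01299424e-03, -8.39212503e-04, -3.65400822e-05, -3.16091427e-04,
        1.62981620e-03,  1.99271158e-03]), 'joint_torque': array([-3.08652736e-03, -6.05263710e+01, -3.42069411e+01, -1.65307379e-04,
        9.23242187e-03,  9.54661630e-06]), 'eef_pos': array([ 0.23384283, -0.57910555,  0.23056024]), 'orientation': array([ 9.81646741e-01,  1.90707124e-01, -1.33198546e-04, -6.71198278e-04]), 'contact_force': array([ 0.08208164, -0.17550782,  0.50199289]), 'torque': array([-0.00029202,  0.04025616, -0.04744616]), 'finger_gap': 0.08538900834245498}
scene {'K': array([[504.6402545 ,   0.        , 306.93808686],
       [  0.        , 504.6402545 , 238.78025464],
       [  0.        ,   0.        ,   1.        ]]), 'xyz': array([ 0.97787684, -0.66254563,  0.6996922 ]), 'attitude': array([ 0.85859107,  0.23140521, -0.1172985 , -0.44216973])}
top {'K': array([[545.51559929,   0.        , 314.16632387],
       [  0.        , 545.51559
[... 591 characters left out ...]
.46834790e-01,
        -1.43121850e-01],
       [ 0.00000000e+00,  0.00000000e+00,  0.00000000e+00,
         1.00000000e+00]])}
scene ball [(array([309., 196.]), 0.75)]
scene guide [(array([312., 219.]), 0.7)]
scene case [(array([312., 220.]), 0.35)]
scene weight [(array([305., 270.]), 0.91)]
scene jar [(array([331., 341.]), 0.82)]
scene folder []
scene barrel [(array([313., 219.]), 0.92), (array([332., 339.]), 0.55)]
top ball [(array([283., 250.]), 0.66)]
top guide [(array([273., 256.]), 0.66)]
top case [(array([298., 258.]), 0.65)]
top weight [(array([345., 229.]), 0.76)]
top jar [(array([369., 188.]), 0.88)]
top folder [(array([193., 306.]), 0.65)]
top barrel [(array([274., 256.]), 0.75)]
```

View pics/scene0.png

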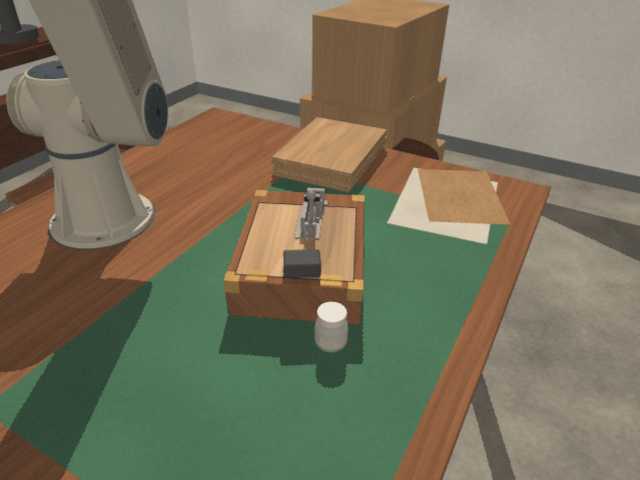

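View pics/top0.png

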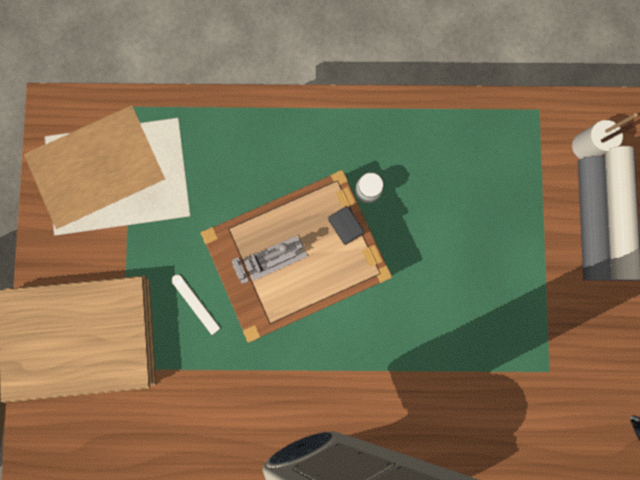

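Run:
```python
import cv2
for n,(x0,y0,x1,y1) in dict(scene=(220,120,430,310),top=(180,170,400,340)).items():
    im=cv2.imread(f"pics/{n}0.png")[y0:y1,x0:x1]
    cv2.imwrite(f"pics/{n}0z.png",cv2.resize(im,None,fx=3.5,fy=3.1 if n=="scene" else 3.5,interpolation=cv2.INTER_CUBIC))
```

```text
(no output)
```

View pics/scene0z.png

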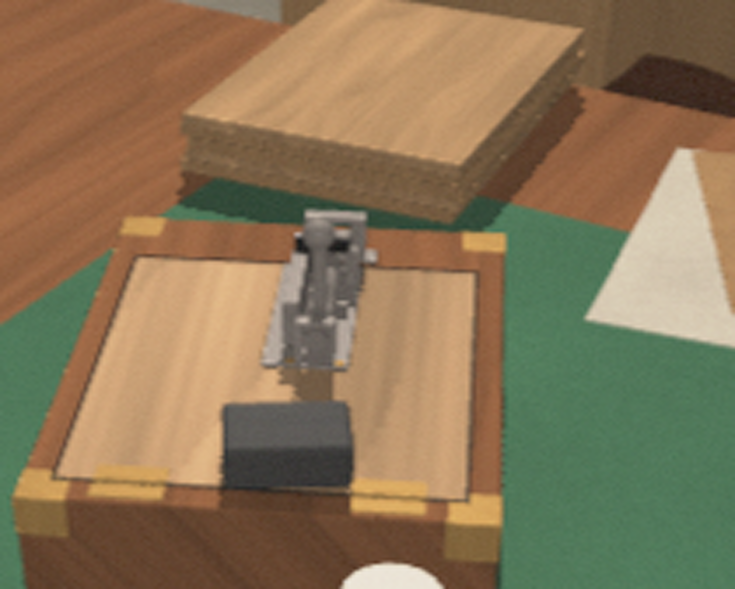

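View pics/top0z.png

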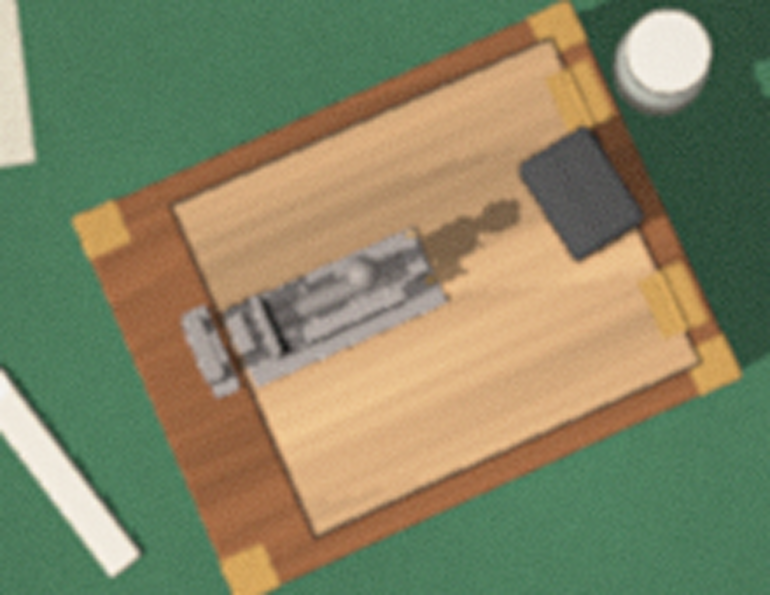

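```bash
cat >> h.py <<'E'
def cam(n,s=None):
    p=camera_params(n);K=p["K"]
    if n=="wrist":
        s=s or observe()
        T=np.eye(4);T[:3,:3]=R.from_quat(s["orientation"]).as_matrix();T[:3,3]=s["eef_pos"]
        T=T@p["hand_eye"]; return K,T[:3,:3],T[:3,3]
    return K,R.from_quat(p["attitude"]).as_matrix(),np.array(p["xyz"])
def ray(n,uv,s=None):
    K,Rm,t=cam(n,s); d=Rm@np.linalg.solve(K,[uv[0],uv[1],1]); return t,d
def onz(n,uv,z,s=None):
    t,d=ray(n,uv,s); return t+d*(z-t[2])/d[2]
def proj(n,P,s=None):
    K,Rm,t=cam(n,s); c=(np.atleast_2d(P)-t)@Rm; u=c@K.T; return u[:,:2]/u[:,2:]
def tri(obs):
    A=np.zeros((3,3));b=np.zeros(3)
    for n,uv,s in obs:
        t,d=ray(n,uv,s);d=d/np.linalg.norm(d);M=np.eye(3)-np.outer(d,d);A+=M;b+=M@t
    return np.linalg.solve(A,b)
E
python3 - <<'E'
from h import *
# case corners in top (outer)
c=[(208,236),(339,177),(387,275),(251,336)]
for p in c: print("corner",onz("top",p,0.09).round(4))
print("ball tri",tri([("scene",(309,196),None),("top",(283,250),None)]))
print("guide scene",onz("scene",(312,219),.09),"top",onz("top",(273,256),.09), onz("top",(274,256),.09))
print("weight",onz("top",(345,229),.09),"jar",onz("top",(369,188),.0),"folder",onz("top",(193,306),0))
E
```

```text
corner [0.5684 0.2837 0.09  ]
corner [ 0.7011 -0.0026  0.09  ]
corner [ 0.4853 -0.1068  0.09  ]
corner [0.3533 0.186  0.09  ]
ball tri [0.53320759 0.11560698 0.16730265]
guide scene [0.52422078 0.147035   0.09      ] top [0.52534006 0.14108638 0.09      ] [0.52535148 0.13890947 0.09      ]
weight [ 0.58536455 -0.01573863  0.09      ] jar [ 0.69429117 -0.0780482   0.        ] folder [0.41427295 0.33175258 0.        ]
```

The guide axis is yawed about 24.6°, with the ball near (0.53, 0.116, 0.167). The tool is already nearly aligned with it. I'll move over it for a close look with the wrist camera.

Emit:
move_arm([
  [1,0.034,-0.031,-0.01,0],
  [1,0.068,-0.064,-0.02,0],
  [1,0.102,-0.098,-0.03,0],
  [1,0.136,-0.131,-0.04,0],
  [1,0.17,-0.165,-0.04,0],
  [1,0.204,-0.198,-0.04,0],
  [1,0.237,-0.231,-0.04,-1],
  [1,0.27,-0.263,-0.04,-1],
  [1,0.302,-0.296,-0.04,-1],
  [1,0.334,-0.329,-0.04,-1.5],
  [1,0.367,-0.362,-0.04,-1.5],
  [1,0.4,-0.395,-0.04,-2],
  [1,0.433,-0.428,-0.04,-2],
  [1,0.466,-0.46,-0.04,-2.6],
  [1,0.5,-0.49,-0.04,-2.6],
  [1,0.52,-0.52,-0.04,-2.6],
  [1,0.535,-0.535,-0.04,-2.6],
  [1,0.535,-0.543,-0.04,-2.6],
  [1,0.535,-0.543,-0.04,-2.6],
  [1,0.535,-0.543,-0.04,-2.6],
])

```text
t: 2.47
eef_pos: [0.5276, 0.1279, 0.2712]
orientation: [0.977, 0.215, 0.0, -0.0]
contact_force: [0.5, -0.2, -0.4]
finger_gap: 0.0856
```

Run:
```python
from h import *
s=observe();print(s["eef_pos"],s["orientation"],s["joint_vel"].round(3),R.from_quat(s["orientation"]).as_matrix().round(4))
im,d=camera("wrist"); cv2.imwrite("pics/w1.png",im[:,:,::-1]); np.save("pics/w1.npy",d)
import pickle; pickle.dump(s,open("pics/w1.pkl","wb"))
for q in ("ball","guide","case","gate_mid","weight"):
    print(q,[(np.round(r["point"],1),round(r["confidence"],2)) for r in tip_of(q,"wrist")][:2])
cv2.imwrite("pics/w1z.png",cv2.resize(im[100:400,120:520,::-1],None,fx=2,fy=2,interpolation=cv2.INTER_CUBIC))
```

```text
[0.52763462 0.12788487 0.27117804] [ 9.76691043e-01  2.14649069e-01  3.80096675e-04 -4.89081622e-04] [-0.062 -0.026  0.043 -0.028  0.011 -0.057] [[ 9.079e-01  4.193e-01  5.000e-04]
 [ 4.193e-01 -9.079e-01  1.100e-03]
 [ 1.000e-03 -8.000e-04 -1.000e+00]]
ball [(array([341.5, 232.7]), 0.58), (array([288.1, 232.9]), 0.43)]
guide [(array([307.8, 203.6]), 0.66)]
case []
gate_mid [(array([285.2, 233.8]), 0.85)]
weight [(array([473. , 211.8]), 0.67), (array([307.2, 203.8]), 0.32)]
```

View pics/w1.png

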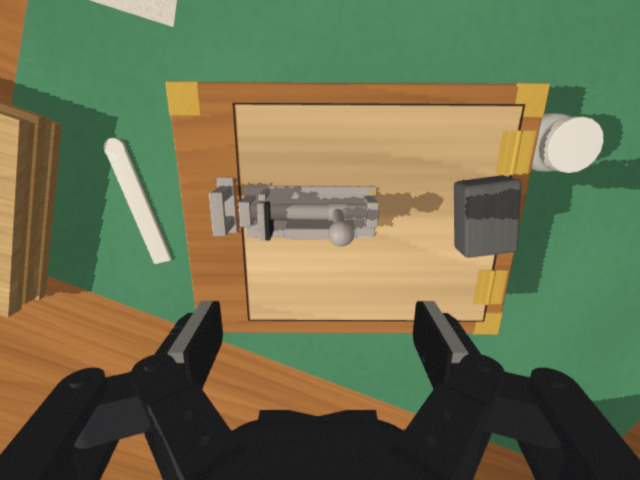

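View pics/w1z.png

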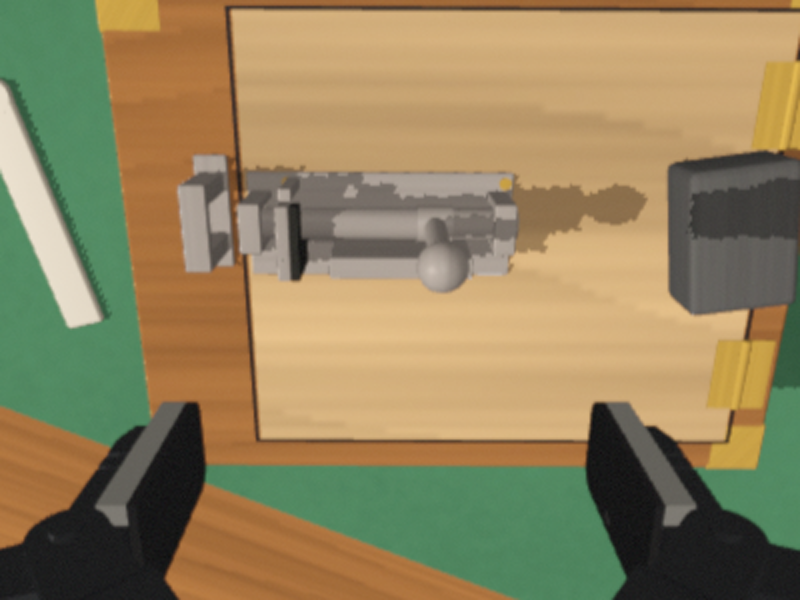

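Run:
```python
from h import *
import pickle; s=pickle.load(open("pics/w1.pkl","rb")); d=np.load("pics/w1.npy")
def W(uv):
    t,dd=ray("wrist",uv,s); z=np.median(d[int(uv[1])-1:int(uv[1])+2,int(uv[0])-1:int(uv[0])+2]); return t+dd*z
print("ball top surf",W((341,232)).round(4))
# sphere center: surface + 10 mm along ray
t,dd=ray("wrist",(341,233),s); p=W((341,233)); b=p+dd/np.linalg.norm(dd)*0.010
print("ball c",b.round(4), "scene proj",proj("scene",b),"top proj",proj("top",b))
g={}
for n,uv in dict(strap_r=(371,207),strap_l=(244,210),rail=(320,231),railR=(360,231),railL=(288,231),stop=(263,228),lid=(300,280),rod=(300,213),lid2=(400,120),caseTL=(168,84),caseTR=(548,84)).items():
    p=W(uv); print(n,p.round(4),"tool rel",((p-s["eef_pos"])@R.from_quat(s["orientation"]).as_matrix()).round(4))
print("ball tool rel",((b-s["eef_pos"])@R.from_quat(s["orientation"]).as_matrix()).round(4))
```

```text
ball top surf [0.5393 0.1144 0.1817]
ball c [0.5362 0.1122 0.1726] scene proj [[309.04112223 194.89928197]] top proj [[284.32130965 247.98748182]]
strap_r [0.5563 0.0893 0.1261] tool rel [0.0097 0.0472 0.1451]
strap_l [0.5067 0.1899 0.1256] tool rel [ 0.0069 -0.065   0.1457]
rail [0.5181 0.121  0.1286] tool rel [-0.0117  0.0023  0.1425]
railR [0.5247 0.0796 0.0938] tool rel [-0.023   0.0427  0.1773]
railL [0.5063 0.1471 0.1292] tool rel [-0.0115 -0.0262  0.1419]
stop [0.5008 0.1683 0.1326] tool rel [-0.0076 -0.0478  0.1386]
lid [0.4483 0.1118 0.0907] tool rel [-0.0789 -0.0186  0.1804]
rod [0.5235 0.1435 0.1199] tool rel [ 0.0026 -0.0158  0.1513]
lid2 [0.634  0.0944 0.0911] tool rel [0.0823 0.0752 0.1801]
caseTL [0.5746 0.2947 0.0914] tool rel [ 0.1124 -0.1316  0.18  ]
caseTR [ 0.7154 -0.0101  0.0896] tool rel [0.1124 0.2041 0.1815]
ball tool rel [0.0011 0.0179 0.0985]
```

Run:
```python
from h import *
import pickle; s=pickle.load(open("pics/w1.pkl","rb")); d=np.load("pics/w1.npy")
K,Rm,t=cam("wrist",s); v,u=np.mgrid[170:260,200:400]
P=t+(np.stack([(u-K[0,2])/K[0,0],(v-K[1,2])/K[1,1],np.ones_like(u)],-1)*d[170:260,200:400,None])@Rm.T
Q=(P-s["eef_pos"])@R.from_quat(s["orientation"]).as_matrix(); z=P[...,2]
# grid print of height mm along rail row
for r in (215,222,225,228,231,234,236): 
    row=r-170; print(r,"x",Q[row,100,0].round(4)," ".join(f"{int(c)}:{Q[row,c-200,1]*1e3:.0f}/{z[row,c-200]*1e3:.0f}" for c in range(256,312,2)))
def med(m): return Q[m][:,0].min().round(4),np.percentile(Q[m][:,0],[2,50,98]).round(4)
m=(z>.1265)&(z<.130)&(u>290)&(u<325)&(v>222); print("rail x",med(m),m.sum())
m=(z>.123)&(z<.127)&(u>362)&(u<380); print("strapR x",med(m),np.percentile(Q[m][:,1],[2,50,98]),m.sum())
m=(z>.123)&(z<.127)&(u>238)&(u<256); print("strapL x",med(m),np.percentile(Q[m][:,1],[2,50,98]),m.sum())
m=(z>.130)&(z<.134)&(u>258)&(u<275); print("stop",med(m),np.percentile(Q[m][:,1],[2,50,98]),m.sum())
m=(z>.117)&(z<.1225)&(u>282)&(u<325)&(v<220); print("rod x",med(m),m.sum())
m=(z>.165); print("ball",np.percentile(Q[m],[0,50,100],axis=0).round(4),m.sum())
```

```text
215 x 0.0005 256:-56/120 258:-52/132 260:-50/132 262:-48/133 264:-46/132 266:-45/132 268:-43/132 270:-42/124 272:-41/120 274:-40/119 276:-38/120 278:-36/119 280:-34/120 282:-32/120 284:-30/119 286:-29/120 288:-27/120 290:-25/120 292:-23/120 294:-21/120 296:-19/120 298:-18/119 300:-16/119 302:-14/121 304:-12/120 306:-10/119 308:-9/120 310:-7/120
222 x -0.01 256:-61/93 258:-52/132 260:-50/131 262:-48/133 264:-47/132 266:-45/132 268:-43/133 270:-42/127 272:-43/108 274:-42/104 276:-40/104 278:-38/103 280:-36/104 282:-34/103 284:-32/103 286:-30/104 288:-28/107 290:-26/108 292:-24/107 294:-22/107 296:-20/108 298:-18/107 300:-17/106 302:-15/108 304:-13/107 306:-11/106 308:-9/106 310:-7/107
225 x -0.01 256:-61/93 258:-52/132 260:-50/132 262:-49/133 264:-47/133 266:-45/133 268:-43/133 270:-42/128 272:-42/114 274:-42/103 276:-40/104 278:-38/105 280:-36/104 282:-34/104 284:-32/104 286:-29/116 288:-27/118 290:-25/116 292:-24/117 294:-22/115 296:-20/116 298:-18/116 300:-16/116 302:-14/116 304:-12/116 306:-11/116 308:-9/116 310:-7/117
228 x -0.0098 256:-62/93 258:-59/94 260:-50/133 262:-49/133 264
[... 1147 characters left out ...]
86:-28/128 288:-26/129 290:-25/130 292:-23/129 294:-21/129 296:-19/129 298:-17/130 300:-16/128 302:-14/129 304:-12/130 306:-10/128 308:-8/128 310:-7/129
rail x (np.float64(-0.0196), array([-0.0194, -0.0144, -0.0098])) 361
strapR x (np.float64(-0.0092), array([-0.0088,  0.0023,  0.0131])) [0.04392216 0.04874101 0.05358966] 283
strapL x (np.float64(-0.0081), array([-0.008 ,  0.0033,  0.0139])) [-0.06961783 -0.06467582 -0.05996135] 283
stop (np.float64(-0.0193), array([-0.0188, -0.0025,  0.014 ])) [-0.0515569  -0.0467083  -0.04228008] 405
rod x (np.float64(-0.0038), array([-0.0037,  0.0028,  0.0084])) 525
ball [[-0.0079  0.     -0.1431]
 [ 0.0043  0.0165  0.0911]
 [ 0.0815  0.0277  0.1022]] 618
```

The depth data puts the ball 18 mm along tool y and 98.5 mm below the TCP, with the bolt near 3 mm and the handle near 0. The stop face is about 54 mm of slide away. I'll go down and pinch the ball.

Emit:
move_arm([
  [0.7,0.001,0.018,0.035,0],
  [0.6,0.001,0.018,0.07,0],
  [0.6,0.001,0.018,0.1,0],
  [0.6,0.001,0.018,0.117,0],
  [0.6,0.001,0.018,0.117,0],
  [0.4,0.001,0.018,0.117,0],
  [0.35,0.001,0.018,0.117,0],
  [0.35,0.001,0.018,0.117,0],
], grip_force=20)

```text
t: 3.43
eef_pos: [0.5364, 0.1083, 0.1561]
orientation: [0.977, 0.213, 0.001, 0.0]
contact_force: [0.0, -0.4, 0.6]
finger_gap: 0.0301
```

Run:
```python
from h import *
s=observe();print(s["t"],s["eef_pos"],s["finger_gap"],s["contact_force"])
im,d=camera("wrist"); cv2.imwrite("pics/w2.png",im[:,:,::-1])
```

```text
3.4333 [0.53638147 0.10825975 0.15611506] 0.03007966561786361 [ 3.65494747e-04 -3.82095450e-01  5.70407949e-01]
```

View pics/w2.png

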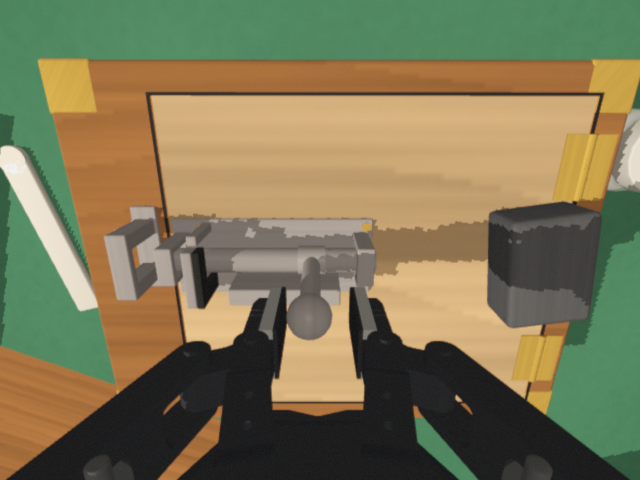

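Run:
```python
from h import *
s=observe();M=R.from_quat(s["orientation"]).as_matrix()
for p in ([0,0,0],[0,0,-.019],[0,.015,-.019],[.011,.015,0],[-.011,.015,0]): print(p,proj("wrist",s["eef_pos"]+M@np.array(p),s))
im,d=camera("wrist")
t,dd=ray("wrist",(309,317),s); z=np.median(d[314:320,306:312]); b=t+dd*z+dd/np.linalg.norm(dd)*.01
print(b,(b-s["eef_pos"])@M, tip_of("ball","wrist")[:1])
```

```text
[0, 0, 0] [[317.38067157 299.79046911]]
[0, 0, -0.019] [[317.37540102 322.1710158 ]]
[0, 0.015, -0.019] [[352.43618067 322.16785643]]
[0.011, 0.015, 0] [[349.23411468 279.11328097]]
[-0.011, 0.015, 0] [[347.87881798 319.57577862]]
[0.53560885 0.11208003 0.17253946] [ 0.00097109 -0.00363441 -0.01652118] [{'point': [309.2, 316.0], 'confidence': 0.95}]
```

Emit:
move_arm([
  [0.35,0.001,-0.0036,0.002,0],
  [0.35,0.001,-0.0036,0.002,0],
  [0.3,0.001,-0.0036,0.002,0],
  [0,0.001,-0.0036,0.002,0],
  [0,0.001,-0.0036,0.002,0],
  [0,0.001,-0.0036,0.002,0],
  [0,0.001,-0.0036,0.002,0],
  [0,0.001,-0.0036,0.002,0],
], grip_force=20)

```text
t: 4.25
eef_pos: [0.5347, 0.112, 0.1524]
orientation: [0.977, 0.213, 0.0, -0.0]
contact_force: [-0.7, -0.5, 3.4]
finger_gap: 0.0181
```

Run:
```python
from h import *
s=observe();M=R.from_quat(s["orientation"]).as_matrix();print(s["t"],s["eef_pos"],s["finger_gap"],s["contact_force"]@M)
print(M.round(4))
# predicted ball at contact: tool y travel
```

```text
4.25 [0.53466905 0.11203279 0.15241735] 0.018077602187438188 [-0.87503427  0.12500487 -3.43333417]
[[ 9.093e-01  4.161e-01  1.000e-04]
 [ 4.161e-01 -9.093e-01  1.000e-04]
 [ 2.000e-04 -0.000e+00 -1.000e+00]]
```

Gripped. I'll slide along tool −y, with contact expected near 54 mm of travel.

Emit:
move_arm([
  [0,0,-0.001,0,0],
  [0,0,-0.003,0,0],
  [0,0,-0.005,0,0],
  [0,0,-0.007,0,0],
  [0,0,-0.009,0,0],
  [0,0,-0.011,0,0],
  [0,0,-0.013,0,0],
  [0,0,-0.015,0,0],
])

```text
t: 4.92
eef_pos: [0.5284, 0.1259, 0.1524]
orientation: [0.977, 0.213, 0.0, 0.0]
contact_force: [0.9, -3.9, 4.5]
finger_gap: 0.0187
```

```bash
cat > st.py <<'E'
from h import *
s=observe();M=R.from_quat(s["orientation"]).as_matrix()
p0=np.array([.53467,.11203,.15242])
print(round(s["t"],2),"moved(tool)",((s["eef_pos"]-p0)@M*1e3).round(2),"gap",round(s["finger_gap"]*1e3,2),"F tool",(s["contact_force"]@M).round(2),"T",s["torque"].round(2))
E
python3 st.py
```

```text
4.92 moved(tool) [  0.04 -15.2    0.03] gap 18.69 F tool [-0.81  3.95 -4.45] T [-0.68 -0.12  0.  ]
```

Emit:
move_arm([
  [0,0,-0.002,0,0],
  [0,0,-0.005,0,0],
  [0,0,-0.008,0,0],
  [0,0,-0.011,0,0],
  [0,0,-0.014,0,0],
  [0,0,-0.017,0,0],
  [0,0,-0.02,0,0],
  [0,0,-0.023,0,0],
  [0,0,-0.026,0,0],
  [0,0,-0.029,0,0],
  [0,0,-0.031,0,0],
  [0,0,-0.032,0,0],
  [0,0,-0.032,0,0],
])

```text
t: 6.0
eef_pos: [0.5149, 0.1553, 0.1523]
orientation: [0.977, 0.213, 0.0, -0.0]
contact_force: [1.0, -3.2, 5.1]
finger_gap: 0.0183
```

```bash
python3 st.py
python3 - <<'E'
from h import *
s=observe()
im,d=camera("wrist"); cv2.imwrite("pics/w3.png",im[:,:,::-1])
E
```

```text
6.0 moved(tool) [ 2.000e-02 -4.759e+01  9.000e-02] gap 18.27 F tool [-0.44  3.29 -5.15] T [-0.45 -0.08  0.05]
```

View pics/w3.png

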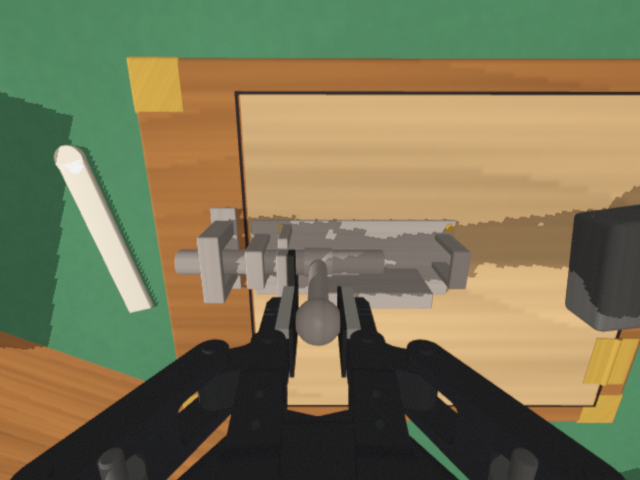

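The picture shows the ball at (319, 322), held between the pads, and the rod through the keeper. About 6 mm should remain, so I'm creeping now.

Emit:
move_arm([
  [0,0,-0.0005,0,0],
  [0,0,-0.001,0,0],
  [0,0,-0.0015,0,0],
  [0,0,-0.002,0,0],
  [0,0,-0.0025,0,0],
  [0,0,-0.003,0,0],
  [0,0,-0.0035,0,0],
  [0,0,-0.004,0,0],
])

```text
t: 6.72
eef_pos: [0.5133, 0.1587, 0.1523]
orientation: [0.977, 0.213, 0.0, -0.0]
contact_force: [1.1, -4.7, 5.0]
finger_gap: 0.0182
```

```bash
python3 st.py
```

```text
6.72 moved(tool) [ 2.000e-02 -5.129e+01  9.000e-02] gap 18.23 F tool [-0.94  4.73 -5.02] T [-0.64 -0.23 -0.02]
```

Emit:
move_arm([
  [0,0,-0.0003,0,0],
  [0,0,-0.0006,0,0],
  [0,0,-0.0009,0,0],
  [0,0,-0.0012,0,0],
])

```text
t: 7.05
eef_pos: [0.5129, 0.1598, 0.1523]
orientation: [0.977, 0.213, 0.0, -0.0]
contact_force: [0.7, -3.7, 5.0]
finger_gap: 0.018
```

```bash
python3 st.py
```

```text
7.05 moved(tool) [ 4.000e-02 -5.248e+01  8.000e-02] gap 18.03 F tool [-0.94  3.67 -5.04] T [-0.62 -0.22  0.  ]
```

Emit:
move_arm([
  [0,0,-0.0003,0,0],
  [0,0,-0.0006,0,0],
  [0,0,-0.0009,0,0],
])

```text
t: 7.3
eef_pos: [0.5125, 0.1606, 0.1523]
orientation: [0.977, 0.213, 0.0, -0.0]
contact_force: [1.2, -4.5, 4.8]
finger_gap: 0.0184
```

```bash
python3 st.py
```

```text
7.3 moved(tool) [ 4.000e-02 -5.339e+01  9.000e-02] gap 18.41 F tool [-0.74  4.58 -4.79] T [-0.57 -0.2   0.  ]
```

Emit:
move_arm([
  [0,0,-0.0003,0,0],
  [0,0,-0.0006,0,0],
])

```text
t: 7.47
eef_pos: [0.5122, 0.1611, 0.1524]
orientation: [0.977, 0.213, 0.0, -0.0]
contact_force: [0.4, -2.8, 4.9]
finger_gap: 0.0183
```

```bash
python3 st.py
```

```text
7.47 moved(tool) [ 2.0e-02 -5.4e+01  6.0e-02] gap 18.26 F tool [-0.83  2.73 -4.89] T [-0.64 -0.2  -0.01]
```

Emit:
move_arm([
  [0,0,-0.0003,0,0],
  [0,0,-0.0006,0,0],
])

```text
t: 7.63
eef_pos: [0.512, 0.1617, 0.1524]
orientation: [0.977, 0.213, 0.0, -0.0]
contact_force: [1.2, -3.3, 5.5]
finger_gap: 0.0183
```

```bash
python3 st.py
```

```text
7.63 moved(tool) [  0.   -54.58   0.07] gap 18.26 F tool [-0.29  3.44 -5.46] T [-0.7  -0.22  0.  ]
```

Emit:
move_arm([
  [0,0,-0.0003,0,0],
  [0,0,-0.0006,0,0],
])

```text
t: 7.8
eef_pos: [0.5118, 0.1622, 0.1524]
orientation: [0.977, 0.213, 0.0, -0.0]
contact_force: [1.9, -4.7, 4.4]
finger_gap: 0.0183
```

```bash
python3 st.py
```

```text
7.8 moved(tool) [ 6.000e-02 -5.513e+01  5.000e-02] gap 18.28 F tool [-0.23  5.11 -4.4 ] T [-0.82 -0.32  0.02]
```

Emit:
move_arm([
  [0,0,-0.0002,0,0],
  [0,0,-0.0004,0,0],
])

```text
t: 7.97
eef_pos: [0.5117, 0.1623, 0.1524]
orientation: [0.977, 0.213, 0.0, 0.0]
contact_force: [1.8, -6.4, 4.7]
finger_gap: 0.018
```

```bash
python3 st.py
```

```text
7.97 moved(tool) [ 6.000e-02 -5.521e+01  2.000e-02] gap 18.04 F tool [-1.03  6.6  -4.65] T [-1.07 -0.4  -0.03]
```

Emit:
move_arm([
  [0,0,-0.0002,0,0],
  [0,0,-0.0004,0,0],
])

```text
t: 8.13
eef_pos: [0.5117, 0.1624, 0.1524]
orientation: [0.977, 0.213, 0.0, 0.001]
contact_force: [3.4, -7.4, 6.2]
finger_gap: 0.0184
```

```bash
python3 st.py
```

```text
8.13 moved(tool) [ 7.000e-02 -5.532e+01 -2.000e-02] gap 18.38 F tool [-0.    8.17 -6.21] T [-1.28 -0.49 -0.05]
```

The stop is felt: the force rose to 8 N with no more travel at 55.3 mm. I'll back off about 1 mm inside the notch's play and start the arc.

Emit:
move_arm([
  [0,0,0.0008,0,0],
  [0,0,0.0016,0,0],
  [0,0,0.0018,0,0],
  [0,-0.001,0.0018,0,0],
  [0,-0.0025,0.0018,0.0001,0],
  [0,-0.004,0.0018,0.0003,0],
  [0,-0.0055,0.0018,0.0005,0],
  [0,-0.0075,0.0018,0.0008,0],
  [0,-0.0095,0.0018,0.0012,0],
  [0,-0.0095,0.0018,0.0012,0],
])

```text
t: 8.97
eef_pos: [0.5029, 0.1573, 0.151]
orientation: [0.977, 0.213, -0.0, -0.0]
contact_force: [-0.6, 4.6, 4.2]
finger_gap: 0.0184
```

```bash
python3 st.py
```

```text
8.97 moved(tool) [-10.09 -54.4    1.51] gap 18.45 F tool [ 1.33 -4.42 -4.24] T [ 0.67  0.08 -0.03]
```

Emit:
move_arm([
  [0,-0.0015,0,0.0003,0],
  [0,-0.003,0,0.0007,0],
  [0,-0.0045,0,0.0011,0],
  [0,-0.0058,0,0.0015,0],
  [0,-0.007,0,0.0019,0],
  [0,-0.008,0,0.0022,0],
])

```text
t: 9.47
eef_pos: [0.496, 0.1537, 0.1487]
orientation: [0.977, 0.213, -0.0, -0.0]
contact_force: [0.7, 4.2, 2.0]
finger_gap: 0.0181
```

```bash
python3 st.py
```

```text
9.47 moved(tool) [-17.85 -53.94   3.71] gap 18.14 F tool [ 2.38 -3.48 -2.  ] T [ 0.67 -0.08  0.  ]
```

Emit:
move_arm([
  [0,-0.0008,-0.0003,0.0003,0],
  [0,-0.0016,-0.0003,0.0006,0],
  [0,-0.0024,-0.0003,0.0009,0],
  [0,-0.0032,-0.0003,0.0013,0],
])

```text
t: 9.8
eef_pos: [0.4933, 0.1525, 0.1476]
orientation: [0.977, 0.213, 0.0, 0.0]
contact_force: [1.3, 2.9, 3.4]
finger_gap: 0.0182
```

```bash
python3 st.py
```

```text
9.8 moved(tool) [-20.8  -54.07   4.81] gap 18.15 F tool [ 2.36 -2.09 -3.37] T [ 0.35 -0.2   0.01]
```

Emit:
move_arm([
  [0,-0.0009,0,0.0004,0],
  [0,-0.0018,0,0.0008,0],
  [0,-0.0027,0,0.0012,0],
  [0,-0.0036,0,0.0016,0],
])

```text
t: 10.13
eef_pos: [0.4899, 0.151, 0.1459]
orientation: [0.977, 0.213, -0.0, 0.0]
contact_force: [1.0, 1.5, 2.7]
finger_gap: 0.0184
```

```bash
python3 st.py
```

```text
10.13 moved(tool) [-24.49 -54.11   6.47] gap 18.38 F tool [ 1.48 -0.92 -2.74] T [ 0.21 -0.25 -0.01]
```

Emit:
move_arm([
  [0,-0.0013,0,0.0007,0],
  [0,-0.0026,0,0.0013,0],
  [0,-0.0039,0,0.002,0],
  [0,-0.0051,0,0.0028,0],
  [0,-0.0062,0,0.0034,0],
  [0,-0.0072,0,0.0041,0],
])

```text
t: 10.63
eef_pos: [0.4832, 0.1481, 0.1418]
orientation: [0.977, 0.213, -0.0, 0.0]
contact_force: [0.9, -0.2, 3.2]
finger_gap: 0.0183
```

```bash
python3 st.py
python3 - <<'E'
from h import *
s=observe()
im,d=camera("wrist"); cv2.imwrite("pics/w4.png",im[:,:,::-1])
print(tip_of("ball","wrist")[:1])
E
```

```text
10.63 moved(tool) [-31.81 -54.18  10.63] gap 18.28 F tool [ 0.73  0.6  -3.18] T [-0.01 -0.18  0.04]
[{'point': [318.0, 312.7], 'confidence': 0.87}]
```

View pics/w4.png

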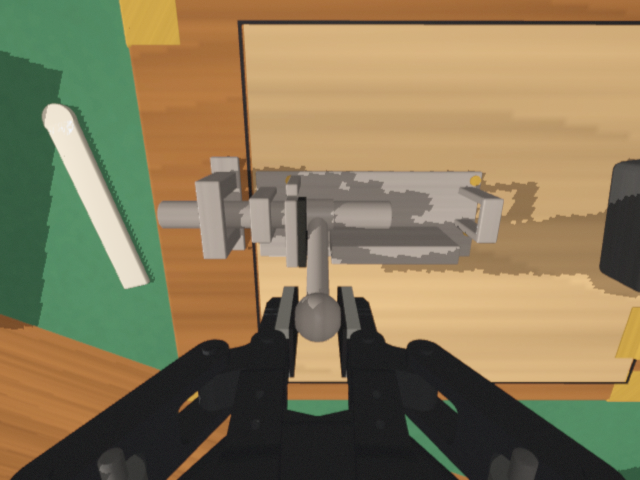

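The handle is entering the notch between the rubber (about column 303) and the rail end (about 331), and the ball is still pinched at (318, 314). I'll continue the arc.

Emit:
move_arm([
  [0,-0.0016,0,0.0012,0],
  [0,-0.0032,0,0.0024,0],
  [0,-0.0048,0,0.0037,0],
  [0,-0.0063,0,0.005,0],
  [0,-0.0077,0,0.0063,0],
  [0,-0.0091,0,0.0078,0],
  [0,-0.0105,0,0.0092,0],
  [0,-0.0118,0,0.0107,0],
  [0,-0.0131,0,0.0123,0],
])

```text
t: 11.48
eef_pos: [0.4712, 0.1426, 0.1294]
orientation: [0.977, 0.213, -0.0, 0.0]
contact_force: [-1.6, -0.4, 5.3]
finger_gap: 0.0181
```

```bash
python3 st.py
```

```text
11.48 moved(tool) [-44.99 -54.19  23.04] gap 18.12 F tool [-1.61 -0.3  -5.34] T [-0.04  0.15 -0.  ]
```

Emit:
move_arm([
  [0,-0.0012,0,0.0016,0],
  [0,-0.0024,0,0.0032,0],
  [0,-0.0035,0,0.0048,0],
  [0,-0.0046,0,0.0065,0],
  [0,-0.0056,0,0.0083,0],
  [0,-0.0065,0,0.01,0],
  [0,-0.0072,0,0.0115,0],
])

```text
t: 12.07
eef_pos: [0.4647, 0.1396, 0.1178]
orientation: [0.977, 0.213, -0.0, 0.0]
contact_force: [-1.1, -1.2, 3.8]
finger_gap: 0.0179
```

```bash
python3 st.py
```

```text
12.07 moved(tool) [-52.14 -54.24  34.61] gap 17.95 F tool [-1.55  0.63 -3.79] T [-0.19  0.06 -0.07]
```

Emit:
move_arm([
  [0,-0.0004,0,0.0009,0],
  [0,-0.0008,0,0.0018,0],
  [0,-0.0012,0,0.0027,0],
  [0,-0.0015,0,0.0035,0],
])

```text
t: 12.4
eef_pos: [0.4633, 0.139, 0.1145]
orientation: [0.977, 0.213, -0.0, 0.0]
contact_force: [-1.6, -2.0, 5.7]
finger_gap: 0.0182
```

```bash
python3 st.py
```

```text
12.4 moved(tool) [-53.61 -54.22  37.98] gap 18.25 F tool [-2.32  1.11 -5.72] T [-0.31  0.24 -0.08]
```

Emit:
move_arm([
  [0,-0.0002,0,0.0005,0],
  [0,-0.0004,0,0.001,0],
  [0,-0.0006,0,0.0015,0],
])

```text
t: 12.65
eef_pos: [0.4628, 0.1388, 0.113]
orientation: [0.977, 0.213, -0.0, 0.0]
contact_force: [-2.5, -2.1, 5.1]
finger_gap: 0.0186
```

```bash
python3 st.py
python3 - <<'E'
from h import *
s=observe();M=R.from_quat(s["orientation"]).as_matrix()
im,d=camera("wrist"); cv2.imwrite("pics/w5.png",im[:,:,::-1])
uv=tip_of("ball","wrist")[0]["point"];print(uv)
u,v=map(int,uv);t,dd=ray("wrist",uv,s); z=np.median(d[v-2:v+3,u-2:u+3]); b=t+dd*z+dd/np.linalg.norm(dd)*.01
ax=np.array([.5149,.1628]);e=(b[:2]-ax)@M[:2,0];print(b,e,"h",np.arctan2(-e,b[2]-.112),np.hypot(e,b[2]-.112))
E
```

```text
12.65 moved(tool) [-54.18 -54.23  39.43] gap 18.58 F tool [-3.2   0.89 -5.11] T [-0.32  0.33 -0.05]
[315.6, 322.8]
[0.46766747 0.141778   0.14102772] -0.05169665980812658 h 1.0591662261279102 0.05928872510567419
```

View pics/w5.png

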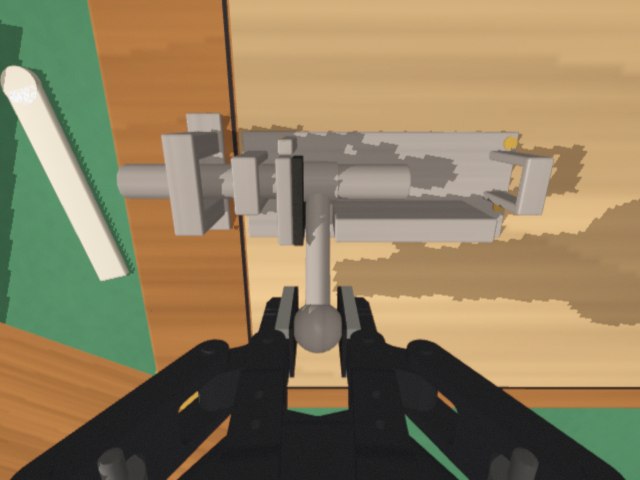

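The ball measures at h≈1.06, so the pads have slipped about 6–9 mm past it. I'll open, measure and re-grip centred.

Emit:
move_arm([
  [0.35,0,0,0,0],
  [0.4,0,0,0,0],
  [0.4,0,0,0,0],
  [0.4,0.003,0,-0.005,0],
  [0.4,0.006,0,-0.009,0],
  [0.4,0.006,0,-0.009,0],
  [0.4,0.006,0,-0.009,0],
])

```text
t: 13.33
eef_pos: [0.4691, 0.1416, 0.1226]
orientation: [0.977, 0.213, 0.001, -0.0]
contact_force: [-0.0, -0.3, 0.4]
finger_gap: 0.0343
```

```bash
cat > ms.py <<'E'
from h import *
import sys
s=observe();M=R.from_quat(s["orientation"]).as_matrix()
im,d=camera("wrist"); cv2.imwrite(sys.argv[1],im[:,:,::-1])
ax=np.array([.5149,.1628])
K,Rm,t=cam("wrist",s)
for r in masks_of("ball","wrist")[:1]:
    print("mask",r["confidence"],r["point"],r["region"].sum())
uv=tip_of("ball","wrist")[0]["point"]
# sphere fit on depth near uv
v,u=np.mgrid[0:480,0:640]; m=(np.hypot(u-uv[0],v-uv[1])<18)&(d>0)
P=t+(np.stack([(u-K[0,2])/K[0,0],(v-K[1,2])/K[1,1],np.ones_like(u)],-1)[m]*d[m][:,None])@Rm.T
from scipy.optimize import least_squares
f=least_squares(lambda c:np.linalg.norm(P-c,axis=1)-.01,P.mean(0)-[0,0,.008],loss="soft_l1",f_scale=.001)
b=f.x;e=(b[:2]-ax)@M[:2,0]
print("uv",uv,"ball",b.round(4),"tool rel TCP",((b-s["eef_pos"])@M*1e3).round(1),"h",np.arctan2(-e,b[2]-.112).round(3),"r",np.hypot(e,b[2]-.112).round(4),np.median(abs(f.fun)))
E
python3 ms.py pics/w6.png; python3 st.py
```

```text
mask 0.69 [316.0, 270.9] 5041
uv [317.3, 325.9] ball [0.4671 0.1408 0.142 ] tool rel TCP [ -2.2  -0.  -19.5] h 1.053 r 0.0606 0.0003563059390563313
13.48 moved(tool) [-48.1  -54.25  30.41] gap 33.99 F tool [ 0.12  0.59 -0.46] T [ 0.03 -0.01  0.02]
```

View pics/w6.png

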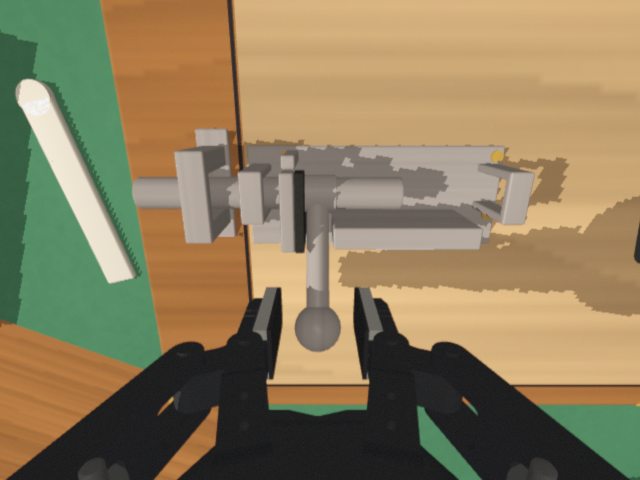

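Emit:
move_arm([
  [0.35,-0.002,0,0,0],
  [0.3,-0.002,0,0,0],
  [0,-0.002,0,0,0],
  [0,-0.002,0,0,0],
  [0,-0.002,0,0,0],
  [0,-0.002,0,0,0],
  [0,-0.0025,0,0.001,0],
  [0,-0.003,0,0.002,0],
  [0,-0.0035,0,0.003,0],
  [0,-0.004,0,0.004,0],
  [0,-0.0045,0,0.005,0],
  [0,-0.0049,0,0.006,0],
], grip_force=35)

```text
t: 14.48
eef_pos: [0.4637, 0.1392, 0.116]
orientation: [0.977, 0.213, -0.0, 0.0]
contact_force: [-3.7, -3.2, 5.7]
finger_gap: 0.0177
```

```bash
python3 st.py;python3 ms.py pics/w7.png
```

```text
14.48 moved(tool) [-53.26 -54.22  36.49] gap 17.66 F tool [-4.76  1.38 -5.72] T [-0.38  0.66  0.05]
mask 0.98 [316.5, 258.8] 5327
uv [314.5, 320.7] ball [0.4644 0.1394 0.136 ] tool rel TCP [  0.8   0.1 -20. ] h 1.163 r 0.0606 0.00033760092377893396
```

Emit:
move_arm([
  [0,-0.0007,0,0.0008,0],
  [0,-0.0011,0,0.0016,0],
  [0,-0.0015,0,0.0024,0],
  [0,-0.0018,0,0.0032,0],
  [0,-0.002,0,0.0038,0],
])

```text
t: 15.05
eef_pos: [0.4627, 0.1387, 0.1124]
orientation: [0.977, 0.213, 0.001, -0.0]
contact_force: [-1.6, -0.6, 3.6]
finger_gap: 0.0176
```

```bash
python3 st.py
```

```text
15.05 moved(tool) [-54.41 -54.24  39.99] gap 17.55 F tool [-1.74 -0.14 -3.56] T [0.03 0.19 0.03]
```

Now at h≈1.23. I'll do the last 1.5 mm in small steps, feeling for the end.

Emit:
move_arm([
  [0,-0.0001,0,0.0004,0],
  [0,-0.0002,0,0.0008,0],
  [0,-0.0003,0,0.0011,0],
])

```text
t: 15.3
eef_pos: [0.4624, 0.1386, 0.1113]
orientation: [0.977, 0.213, 0.0, -0.0]
contact_force: [0.1, 0.2, 4.0]
finger_gap: 0.018
```

```bash
python3 st.py; python3 ms.py pics/w8.png
```

```text
15.3 moved(tool) [-54.72 -54.21  41.12] gap 17.97 F tool [ 0.12 -0.13 -4.  ] T [ 0.22  0.02 -0.  ]
mask 0.83 [315.3, 255.2] 5762
uv [317.2, 321.2] ball [0.463  0.1388 0.132 ] tool rel TCP [  0.6   0.1 -20.8] h 1.234 r 0.0606 0.0003645324405887511
```

Emit:
move_arm([
  [0,-0.0001,0,0.0004,0],
  [0,-0.0002,0,0.0008,0],
])

```text
t: 15.62
eef_pos: [0.4622, 0.1385, 0.1105]
orientation: [0.977, 0.213, 0.0, -0.0]
contact_force: [-0.7, 0.4, 5.9]
finger_gap: 0.0178
```

```bash
python3 st.py
```

```text
15.62 moved(tool) [-54.96 -54.2   41.84] gap 17.81 F tool [-0.44 -0.61 -5.9 ] T [ 0.19 -0.14 -0.03]
```

The end is felt, with the force rising to about 6 N. Releasing now and rising straight up.

Emit:
move_arm([
  [0.35,0,0,0,0],
  [0.45,0,0,0,0],
  [0.45,0,0,0,0],
  [0.45,0,0,0,0],
  [0.45,0,0,-0.005,0],
  [0.45,0,0,-0.015,0],
  [0.45,0,0,-0.03,0],
  [0.45,0,0,-0.05,0],
  [0.45,0,0,-0.075,0],
  [0.45,0,0,-0.1,0],
  [0.45,0,0,-0.12,0],
  [0.45,0,0,-0.13,0],
  [0.45,0,0,-0.13,0],
  [0.45,0,0,-0.13,0],
])

```text
t: 16.78
eef_pos: [0.4617, 0.1383, 0.2405]
orientation: [0.977, 0.213, 0.0, -0.0]
contact_force: [0.2, -0.4, -0.4]
finger_gap: 0.0387
```

```bash
python3 st.py; python3 ms.py pics/w9.png
python3 - <<'E'
from h import *
im,d=camera("top")
for q in ("weight","jar","folder"): print(q,[(np.round(r["point"]),round(r["confidence"],2)) for r in tip_of(q,"top")][:1])
E
```

```text
16.78 moved(tool) [-55.33 -54.21 -88.15] gap 38.66 F tool [0.05 0.43 0.41] T [ 0.01 -0.02 -0.04]
mask 0.56 [318.4, 194.8] 1515
uv [314.6, 228.4] ball [0.4619 0.1396 0.1273] tool rel TCP [  0.6  -1.1 113.2] h 1.311 r 0.0598 0.004561016407504122
weight []
jar [(array([370., 186.]), 0.96)]
folder [(array([194., 305.]), 0.5)]
```

View pics/w9.png

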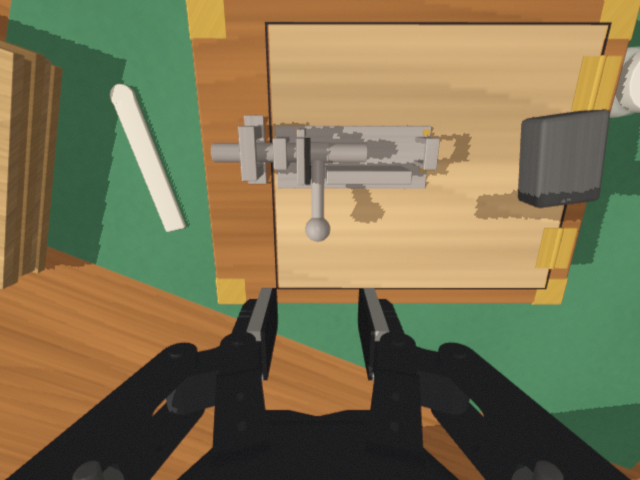

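The handle is down in the notch with the ball at (317, 229). The rod is through the keeper, the gripper is clear, and the weight, jar and folder are undisturbed. Handing in.

```bash
python3 -c "
from station import *
print(close_job())"
```

```text
the job is handed in; nothing more can be done
None
```

The bolt is shut and I handed the job in at about 17 s of the 40 s allowed; no verdict was reported.

**Slide:** I pinched the ball and slid the bolt about 55 mm, to roughly 0.058 m on the joint. The push on the tool then rose from about 4 N to 8 N with almost no further travel, which I took as the rubber stop. I backed off about 1 mm before turning the handle.

**Turn:** The handle went down through the notch with no sign of meeting the rail; forces on the tool stayed under 8 N. The pads slipped on the ball at about 1.05 rad, so I let go, measured, gripped again more firmly and finished the turn.

**Last checks:**
- **Handle:** it measured 1.23 rad while still gripped. I then pushed it slightly further until the force rose to about 6 N. The reading after release was 1.31 rad, a poor fit that is above the 1.25 limit, so I trust it less. The last wrist picture shows the handle down between stop and rail, with the rod through the keeper.
- **Release:** the gripper was clear of everything and the contact force was about zero.
- **Loose things:** the jar and folding tool were within 1–2 pixels of where they started in the top camera. The detector missed the weight in that view, but the wrist picture shows it where it was.

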